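Open the yellow-gated electrode pen

TASK

The copper electrode in the pen with the yellow gate is wanted next. Work the red thumb lever to lift that gate's latch bar out of its catch, swing the gate wide open towards the robot, to about a right angle, and let go so that the bar drops back level. Leave the blue gate shut and do not disturb the electrode.

Things in the scene. Friction and masses are not known exactly. Their poses are not given: they have to be found in the camera images.
- gate_y (a joint): Hinge of the yellow bar gate on the robot-facing front of a fixed grey steel pen (260 wide, 150 deep, walls 111 mm high), rad. Gate 213 long, 10 thick, top 120 mm above the bench. 0 is shut; positive swings the free end to the robot (clockwise from above), stop 1.75. Stays where left (friction 0.06 N m). The catch holds it shut until the latch bar is lifted.
- latch_y (a joint): Pivot of the yellow gate's steel latch bar, rad: a rocker carried on the gate, in its plane. 0 is level, held by its own weight; stop at 0.45. Pressing the red thumb lever DOWN (a few N) lifts the bar's far end, clear of the catch tooth above about 0.18. It falls back when let go.
- thumb_y (a point): Centre of the red thumb lever: upright blade 14 thick (across the gate), 26 long, 40 mm tall; this point is 182 mm above the bench, with free air at both faces and 62 mm down to the gate's top rail. x is square to the gate (into the pen when shut), y along the gate to the hinge, z up. The bar's pivot lies 55 mm off in -y, 12 mm lower; 20 mm down turns the bar about 0.36 rad.
- hinge_y (a point): Point on the yellow gate's upright hinge axis, 170 mm above the bench, at the gate's +y end: the thumb lever swings about this vertical axis at a radius of 100 mm. Axes as for the thumb lever.
- gate_b (a joint): Hinge of the blue gate, rad, 0 shut: a second pen of the same make with blue bars and a black thumb lever, holding a dark steel insert. To be left shut.
- electrode: The copper electrode on its square steel holder, loose in the yellow-gated pen: 50 x 50 mm, 72 mm tall, origin at the centre of its underside (6 mm above the bench), z up. To be left where it stands.

How it is judged:
By the outcome, as a careful person would: the job done as asked, in the order asked, and still so for the second after the job is handed in, with the robot touching nothing.
It also fails if it takes over 38 s, if anything falls off the work surface, if the arm or the gripper's body presses on something with over 40 N, if the wrist force passes 120 N, or if a joint passes its speed limit or range.

ROBOT

A 6-joint arm with a two-finger parallel gripper is mounted at the origin on the work surface. World frame = base frame: x ahead of the robot, y to its left, z up, the work surface at z = 0. Lengths are in m, angles in degrees, forces in N, time in s.
With the tool pointing down it reaches from about 0.3 to 0.75 m from the base axis. Payload 8.5 kg.
Tool frame: the origin (TCP) lies at the very end of the fingers, on their centre line; the grasp point (between the pads) lies 19 mm behind it; z points along the fingers, y is the line along which they close (so a half turn about z gives the same grasp; the last joint's range is limited). The gripper opens to 85 mm and grips with 20 to 120 N. Pads are 22 mm wide; open, the fingers measure 114 mm over their backs; the gripper's body (76 mm by 85 mm) begins 54 mm behind the grasp point. The pads swing forward as they close: fully open they stand 13 mm farther back than shut.
Start: joints at [62.378, 21.807, 74.336, -0, 83.858, -12.336], TCP at [0.145, 0.531, 0.231] pointing down, gripper open.
Joint ranges: [-178.18, 178.18], [-50.72, 133.34], [12.68, 142.11], [-81.47, 261.47], [9.98, 163.14], [-165.26, 165.26]. Speed limits (degrees/s): [136.94, 136.94, 180, 180, 180, 180].

INTERFACE

Orientations are given as a 3x3 rotation matrix whose columns are the frame's x, y, z axes.
In Python, from rig import env, imaging gives the robot as it stands. The module is installed in compiled form; this text tells all that it offers.
- The arm moves only by the tool arm_command, never from a script. Its arguments are lists of equal length, an entry for each row: "turn": the turn, a rotation vector about the tool's x, y, z in units of 5 degrees (1.0 is 5 degrees), a list of three; "xyz": the shift along the tool's x, y, z in units of 50 mm (1.0 is 50 mm), a list of three; "claw": the finger opening in mm, from 0 to 85.4. A call has 1 to 12 rows; each row shifts and turns the commanded pose from where the row before left it, along the tool's axes as they then stand; what a row does not reach is not made up. A row lasts 1/10 s, in which the tool goes at most 50 mm and 8.59 degrees, less where a joint would pass 70% of its speed; a pose out of reach is approached as far as the arm can. A call is refused whole if a number of a shift passes 1 or a number of a turn 1, either way. A call with a gripper value outside its range is refused whole. The fingers move at their own pace and stop on an object; "squeeze" is the grip in N (left out, the last holds). Time passes only in rows, so rows that do not move let the fingers close. It gives the time, the measured TCP pose, the force, the opening and the grip force at its end, in the units of the state.
- env.observe(): the state, without advancing time (a new reading comes with each control period).
- imaging.get_image(name): name is "scene" or "top" or "wrist"; returns (picture, depth): 400x640x3 uint8, blue, green, red; 400x640 float32, m along the optical axis (not along the pixel's ray), 0 where there is no reading.
- imaging.camera_info(name): a dict with "camera_matrix" (3x3 intrinsics, pixels), "rvec" (rotation vector, rad) and "tvec" (3), from world to camera coordinates, as OpenCV has them. Camera axes: x right, y down, z forward; pixel columns grow to the right and rows downward; lengths in m; the calibration is good to about 2 mm. A picture is of the moment at which its call begins: read the wrist's pose just before it. camera_info takes no time and is no camera call; for the wrist camera it gives the pose at the moment of the call.
- env.close_job(): hands the job in; it is judged then, once.
The state is a dict: "time_s": time; "q": joint angles; "qvel": joint speeds; "joint_efforts": joint torques, N m; "position": TCP position; "tool_rot": TCP orientation; "ft_force": force on the tool from outside, world axes, zero at the start; "wrist_torque": the same for the moment, N m; "grip_width": finger opening in m; "gripper_force": force on a finger pad.
Only numpy, scipy, OpenCV 4.12 (cv2) and the standard library are available. Lean on these libraries where they do the work, as an engineer would, in place of code of your own. Each camera call takes 0.05 s, during which the arm holds its last target. There are 200 camera calls.

## Working session

There is one attempt and no reset: what is moved stays moved. The work goes in short steps, Python scripts to look and compute and a tool call to move; the robot and the scene stay as the last step left them, time stands still between calls to the robot, and variables do not carry over. Pictures are saved under pics/ and viewed, at most 10 in all, crops included, and the job is handed in when it is done.

Besides the shell and the picture viewer there is one more tool, called after "Request:" by a JSON object that holds its "api" and its "payload", one argument or row to a line. arm_command: Moves the arm, as the interface text tells. Its arguments: {"type":"object","properties":{"turn":{"type":"array"},"xyz":{"type":"array"},"claw":{"type":"array"},"squeeze":{"type":"number"}},"required":["turn","xyz","claw"]}

```bash
mkdir -p pics; cat > h.py <<'E'
import numpy as np, cv2
from rig import env, imaging
def grab(n):
    ci=imaging.camera_info(n); im,d=imaging.get_image(n); return im,d,ci
def pts(d,ci,mask):
    K=np.array(ci["camera_matrix"]);R=cv2.Rodrigues(np.array(ci["rvec"],float))[0];t=np.array(ci["tvec"],float).ravel()
    v,u=np.nonzero(mask&(d>0)); z=d[v,u]
    c=np.stack([(u-K[0,2])/K[0,0]*z,(v-K[1,2])/K[1,1]*z,z],1)
    return (c-t)@R, u, v
E
python3 - <<'E'
from h import *
for n in("scene","top"):
    im,d,ci=grab(n); cv2.imwrite(f"pics/{n}0.png",im); np.savez(f"{n}0.npz",im=im,d=d)
    h=cv2.cvtColor(im,cv2.COLOR_BGR2HSV).astype(int);H,S,V=h[...,0],h[...,1],h[...,2]
    for c,m in dict(red=((H<6)|(H>174))&(S>150)&(V>60),yel=(abs(H-27)<6)&(S>130)&(V>80),cop=(abs(H-12)<6)&(S>80)).items():
        p,u,v=pts(d,ci,m)
        if len(p): print(n,c,len(p),np.median(u),np.median(v),np.percentile(p,[2,50,98],axis=0).round(3).tolist())
print(env.observe())
E
```

```text
scene red 98 220.0 175.0 [[0.537, -0.207, 0.174], [0.547, -0.196, 0.196], [0.549, -0.186, 0.205]]
scene yel 1906 110.0 323.0 [[0.539, -0.57, 0.008], [0.814, -0.492, 0.013], [0.931, -0.146, 0.123]]
scene cop 12496 549.0 180.0 [[-1.029, -1.151, -0.623], [0.465, 0.666, 0.015], [0.857, 1.207, 0.162]]
top red 76 423.0 235.0 [[0.536, -0.209, 0.172], [0.542, -0.195, 0.201], [0.547, -0.186, 0.204]]
top yel 1370 520.0 132.0 [[0.539, -0.571, 0.006], [0.812, -0.489, 0.014], [0.93, -0.135, 0.135]]
top cop 9335 38.0 212.0 [[0.289, -1.137, -0.479], [0.613, 0.747, -0.333], [0.851, 1.205, 0.159]]
{'time_s': 0.1, 'q': array([ 6.23786974e+01,  2.18352707e+01,  7.43803522e+01, -1.15479280e-03,
        8.38595241e+01, -1.23357816e+01]), 'qvel': array([-0.06852252, -0.11490561, -0.11146145, -0.03719347,  0.01100948,
        0.02692574]), 'joint_efforts': array([ 2.98331601e-03, -4.49222445e+01, -2.31651163e+01, -1.67858102e-04,
        3.75859207e-03, -4.56376893e-05]), 'position': array([0.1448706 , 0.53028732, 0.2307913 ]), 'tool_rot': array([[-9.64624565e-01,  2.63626821e-01, -5.90318170e-04],
       [ 2.63627353e-01,  9.64623889e-01, -1.17137574e-03],
       [ 2.60628947e-04, -1.28556183e-03, -9.99999140e-01]]), 'ft_force': array([-0.67454774,  1.03126041, -0.59628375]), 'wrist_torque': array([-0.00012041, -0.00264304, -0.031852  ]), 'gripper_force': 0.0, 'grip_width': 0.08530529311552763}
```

View pics/scene0.png

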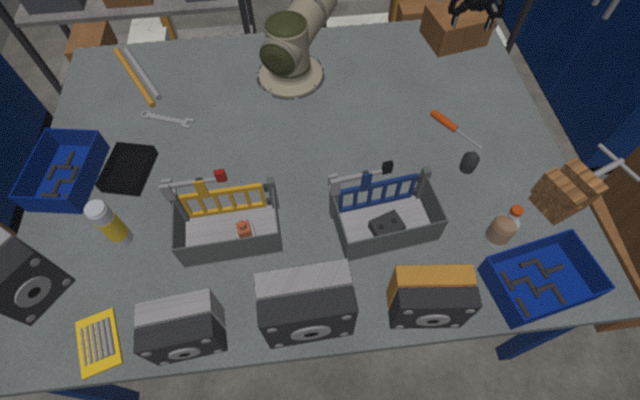

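View pics/top0.png

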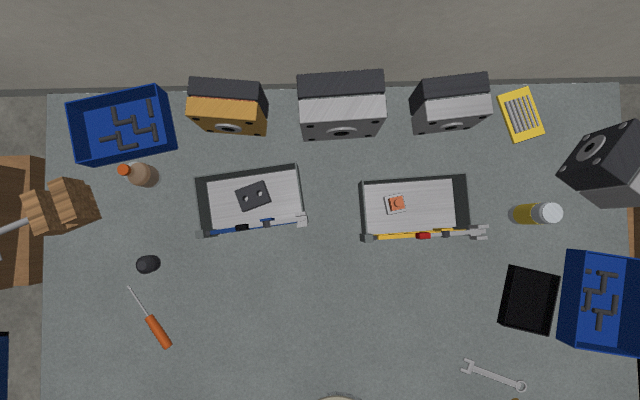

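The scene view has the yellow gate at about (170–272, 185–215) with the red lever at (220,175). In the top view the lever is at (423,236), the hinge post at about (366,238) and the latch bar ends at about (487,231). The blue pen lies to +y, clear of this gate. Next I'll measure the gate line and the lever.

```bash
python3 - <<'E'
from h import *
for n in("scene","top"):
    z=np.load(f"{n}0.npz");im,d=z["im"],z["d"];ci=imaging.camera_info(n)
    h=cv2.cvtColor(im,cv2.COLOR_BGR2HSV).astype(int);H,S,V=h[...,0],h[...,1],h[...,2]
    p,u,v=pts(d,ci,(abs(H-27)<6)&(S>130)&(V>80))
    k=(p[:,0]<.62)&(p[:,1]>-.35)&(p[:,2]>.11)&(p[:,2]<.13);p=p[k]
    f=np.polyfit(p[:,1],p[:,0],1);r=p[:,0]-np.polyval(f,p[:,1])
    print(n,"gate top",k.sum(),f,r.std(),np.percentile(p,[1,50,99],axis=0).round(4).tolist())
    red=((H<6)|(H>174))&(S>150)&(V>60); red[:, :300 if n=="top" else 0]=0
    p,u,v=pts(d,ci,red); k=(p[:,2]>.192); p=p[k]
    print("red top",k.sum(),p.mean(0),p.min(0),p.max(0),u.min(),u.max(),v.min(),v.max())
    p,u,v=pts(d,ci,np.ones(d.shape,bool)); k=(abs(p[:,0]-.55)<.05)&(p[:,1]>-.4)&(p[:,1]<0)&(p[:,2]>.14)
    p=p[k]
    for a in np.arange(-.4,0,.02):
        q=p[(p[:,1]>=a)&(p[:,1]<a+.02)]
        if len(q):print(round(a,2),len(q),q.mean(0).round(3),q[:,2].max().round(3))
E
```

```text
scene gate top 105 [-0.07069026  0.52932296] 0.004442654715893585 [[0.5311, -0.3155, 0.1118], [0.5451, -0.2069, 0.1193], [0.5569, -0.1159, 0.1264]]
red top 59 [ 0.54427023 -0.19658118  0.20002148] [ 0.53632561 -0.20781545  0.19213615] [ 0.54945376 -0.18432812  0.20511292] 214 225 170 180
-0.36 27 [ 0.554 -0.342  0.172] 0.191
-0.34 178 [ 0.555 -0.329  0.17 ] 0.193
-0.32 80 [ 0.553 -0.313  0.172] 0.191
-0.3 50 [ 0.548 -0.29   0.174] 0.179
-0.28 62 [ 0.55  -0.268  0.171] 0.189
-0.26 126 [ 0.553 -0.25   0.169] 0.188
-0.24 55 [ 0.548 -0.233  0.17 ] 0.185
-0.22 66 [ 0.546 -0.207  0.185] 0.205
-0.2 99 [ 0.545 -0.191  0.188] 0.205
top gate top 56 [-0.09069579  0.52560323] 0.003311494982684454 [[0.5321, -0.3175, 0.1112], [0.5391, -0.1559, 0.1194], [0.5544, -0.108, 0.1243]]
red top 64 [ 0.54187482 -0.19692843  0.20096248] [ 0.53585898 -0.20906692  0.19309232] [ 0.54705339 -0.18551035  0.20508659] 416 429 232 238
-0.36 30 [ 0.546 -0.343  0.177] 0.192
-0.34 166 [ 0.548 -0.328  0.172] 0.193
-0.32 37 [ 0.547 -0.31   0.176] 0.181
-0.3 40 [ 0.547 -0.292  0.175] 0.179
-0.28 54 [ 0.547 -0.269  0.177] 0.188
-0.26 96 [ 0.548 -0.25   0.175] 0.189
-0.24 31 [ 0.543 -0.229  0.174] 0.178
-0.22 37 [ 0.543 -0.206  0.198] 0.205
-0.2 60 [ 0.541 -0.191  0.195] 0.204
```

Request:
{"api": "arm_command", "payload": {
  "turn": [
    [0,0,0],
    [0,0,0],
    [0,0,0.5],
    [0,0,1],
    [0,0,1],
    [0,0,1],
    [0,0,1],
    [0,0,1],
    [0,0,1],
    [0,0,1],
    [0,0,1],
    [0,0,1]
  ],
  "xyz": [
    [0,0,-0.6],
    [0,0,-0.6],
    [-0.4,0,-0.5],
    [0,0,0],
    [0,0,0],
    [0,0,0],
    [0,0,0],
    [0,0,0],
    [0,0,0],
    [0,0,0],
    [0,0,0],
    [0,0,0]
  ],
  "claw": [85,85,85,85,85,85,85,85,85,85,85,85]
}}

```text
time_s: 1.3
position: [0.1642, 0.5252, 0.3159]
tool_rot: [[-0.454, 0.891, -0.0], [0.891, 0.454, -0.001], [-0.001, -0.001, -1.0]]
ft_force: [0.4, -0.3, -0.3]
grip_width: 0.0848
gripper_force: 0.0
```

Request:
{"api": "arm_command", "payload": {
  "turn": [
    [0,0,0.9],
    [0,0,0.9],
    [0,0,0.9],
    [0,0,0.9],
    [0,0,0.9],
    [0,0,0],
    [0,0,0],
    [0,0,0],
    [0,0,0],
    [0,0,0],
    [0,0,0],
    [0,0,0]
  ],
  "xyz": [
    [0,0,0],
    [0,0,0],
    [0,0,0],
    [0,0,0],
    [0,0,0],
    [-0.7,0.3,0],
    [-0.7,0.3,0],
    [-0.7,0.3,0],
    [-0.7,0.3,0],
    [-0.7,0.3,0],
    [-0.7,0.3,0],
    [-0.7,0.3,0]
  ],
  "claw": [85,85,85,85,85,85,85,85,85,85,85,85]
}}

```text
time_s: 2.5
position: [0.2893, 0.2883, 0.3161]
tool_rot: [[-0.082, 0.997, -0.0], [0.997, 0.082, -0.0], [-0.0, -0.0, -1.0]]
ft_force: [1.2, 0.6, -0.8]
grip_width: 0.0848
gripper_force: 0.0
```

Request:
{"api": "arm_command", "payload": {
  "turn": [
    [0,0,0],
    [0,0,0],
    [0,0,0],
    [0,0,0],
    [0,0,0],
    [0,0,0],
    [0,0,0],
    [0,0,0],
    [0,0,0],
    [0,0,0],
    [0,0,0],
    [0,0,0]
  ],
  "xyz": [
    [-0.7,0.3,0],
    [-0.7,0.3,0],
    [-0.7,0.3,0],
    [-0.7,0.3,0],
    [-0.7,0.3,0],
    [-0.7,0.3,0],
    [-0.7,0.3,0],
    [-0.7,0.3,0],
    [-0.7,0.3,0],
    [-0.7,0.3,0],
    [0,0,0],
    [0,0,0]
  ],
  "claw": [85,85,85,85,85,85,85,85,85,85,85,85]
}}

```text
time_s: 3.7
position: [0.4672, -0.0471, 0.3158]
tool_rot: [[-0.081, 0.997, -0.001], [0.997, 0.081, 0.001], [0.001, -0.001, -1.0]]
ft_force: [0.6, -0.2, 0.3]
grip_width: 0.0849
gripper_force: 0.0
```

```bash
python3 - <<'E'
from h import *
im,d,ci=grab("wrist"); cv2.imwrite("pics/w1.png",im)
h=cv2.cvtColor(im,cv2.COLOR_BGR2HSV).astype(int);H,S,V=h[...,0],h[...,1],h[...,2]
red=((H<6)|(H>174))&(S>150)&(V>60)
p,u,v=pts(d,ci,red);k=p[:,2]>.195
print("red",k.sum(),p[k].mean(0),p[k].min(0),p[k].max(0),u.min(),u.max(),v.min(),v.max())
q=p[k][:,:2].astype(np.float32); print(cv2.minAreaRect(q))
p,u,v=pts(d,ci,(abs(H-27)<6)&(S>130)&(V>80));k=(p[:,2]>.113)&(p[:,2]<.127);p=p[k]
f=np.polyfit(p[:,1],p[:,0],1);print("yel",k.sum(),f,p.min(0),p.max(0))
o=env.observe();print(o["position"],o["tool_rot"],o["time_s"])
E
```

```text
red 150 [ 0.53703448 -0.18056695  0.21016322] [ 0.48130718 -0.19624032  0.1952362 ] [ 0.54577796 -0.03559746  0.39124154] 373 394 330 366
((0.5095658302307129, -0.11752819269895554), (0.012425161898136139, 0.17303510010242462), 22.39710235595703)
yel 1095 [-0.04859897  0.52865755] [ 0.52916767 -0.25297619  0.11303149] [ 0.54501055 -0.10655535  0.12203573]
[ 0.46696429 -0.04637655  0.31606707] [[-8.20960434e-02  9.96624075e-01 -8.32410417e-04]
 [ 9.96624243e-01  8.20965011e-02  5.31333485e-04]
 [ 5.97877726e-04 -7.85980025e-04 -9.99999512e-01]] 3.75
```

View pics/w1.png

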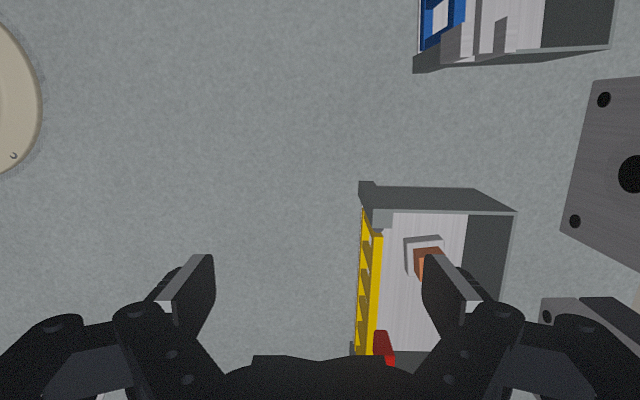

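The wrist camera looks towards +y. It shows the gate rail at (370, 210–350), the copper electrode at (428,258), and the red lever half hidden at (384,348). I'll shift towards -y for a full view.

Request:
{"api": "arm_command", "payload": {
  "turn": [
    [0,0,0],
    [0,0,0],
    [0,0,0],
    [0,0,0],
    [0,0,0],
    [0,0,0],
    [0,0,0],
    [0,0,0]
  ],
  "xyz": [
    [-0.75,0.15,0],
    [-0.75,0.15,0],
    [-0.75,0.15,0],
    [-0.75,0.15,0],
    [-0.75,0.15,0],
    [-0.75,0.15,0],
    [0,0,0],
    [0,0,0]
  ],
  "claw": [85,85,85,85,85,85,85,85]
}}

```text
time_s: 4.55
position: [0.5307, -0.2665, 0.3161]
tool_rot: [[-0.083, 0.997, -0.0], [0.997, 0.083, 0.001], [0.001, -0.0, -1.0]]
ft_force: [-0.1, 1.6, -0.1]
grip_width: 0.0848
gripper_force: 0.0
```

```bash
python3 - <<'E'
from h import *
im,d,ci=grab("wrist"); cv2.imwrite("pics/w2.png",im)
h=cv2.cvtColor(im,cv2.COLOR_BGR2HSV).astype(int);H,S,V=h[...,0],h[...,1],h[...,2]
red=((H<6)|(H>174))&(S>150)&(V>60)
p,u,v=pts(d,ci,red);k=(p[:,2]>.195)&(p[:,2]<.21);u,v=u[k],v[k]
print("red",k.sum(),np.median(p[k],0),np.percentile(p[k],[2,98],axis=0),u.min(),u.max(),v.min(),v.max())
print(cv2.minAreaRect(p[k][:,:2].astype(np.float32)))
p,u,v=pts(d,ci,(abs(H-27)<6)&(S>130)&(V>80));k=(p[:,2]>.115)&(p[:,2]<.125);p=p[k]
f=np.polyfit(p[:,1],p[:,0],1);print("yel",k.sum(),f,p.min(0),p.max(0),np.median(p[:,2]))
for a in np.arange(-.3,-.1,.02):
    q=p[(p[:,1]>=a)&(p[:,1]<a+.02)]
    if len(q):print(round(a,2),len(q),np.percentile(q[:,0],[2,50,98]).round(4))
p,u,v=pts(d,ci,np.ones(d.shape,bool))
k=(abs(p[:,2]-.111)<.004)&(p[:,0]>.6)&(p[:,0]<.75)&(p[:,1]>-.33)&(p[:,1]<-.09)
q=p[k]
if k.sum()>20: print("back wall",k.sum(),np.polyfit(q[:,1],q[:,0],1),np.percentile(q,[2,98],axis=0))
o=env.observe();print(o["position"],o["tool_rot"],o["time_s"])
E
```

```text
red 639 [ 0.53917585 -0.19844583  0.20162451] [[ 0.53293846 -0.21035686  0.19967338]
 [ 0.54541125 -0.18692941  0.20322065]] 329 348 86 122
((0.539141833782196, -0.19844681024551392), (0.013028331100940704, 0.024879874661564827), 3.0291476249694824)
yel 1101 [-0.09639709  0.52165487] [ 0.52982854 -0.48042654  0.11503017] [ 0.59256208 -0.11034466  0.12255309] 0.11992603072843706
-0.3 21 [0.5393 0.5402 0.5408]
-0.28 5 [0.5399 0.5399 0.5401]
-0.26 31 [0.5375 0.5386 0.5527]
-0.24 52 [0.536  0.5374 0.5385]
-0.22 14 [0.5358 0.5366 0.5376]
-0.2 21 [0.5342 0.537  0.5421]
-0.18 243 [0.5329 0.5377 0.5424]
-0.16 257 [0.5318 0.5367 0.5412]
-0.14 268 [0.5308 0.5355 0.5401]
-0.12 133 [0.53   0.5347 0.5392]
back wall 1589 [-0.00200605  0.68018324] [[ 0.64657645 -0.32961082  0.10727991]
 [ 0.69034995 -0.10029409  0.11238746]]
[ 0.53065928 -0.2659266   0.31654967] [[-8.34141364e-02  9.96514968e-01  9.76125543e-06]
 [ 9.96514914e-01  8.34141287e-02  3.30197600e-04]
 [ 3.28232624e-04  3.72703843e-05 -9.99999945e-01]] 4.6
```

View pics/w2.png

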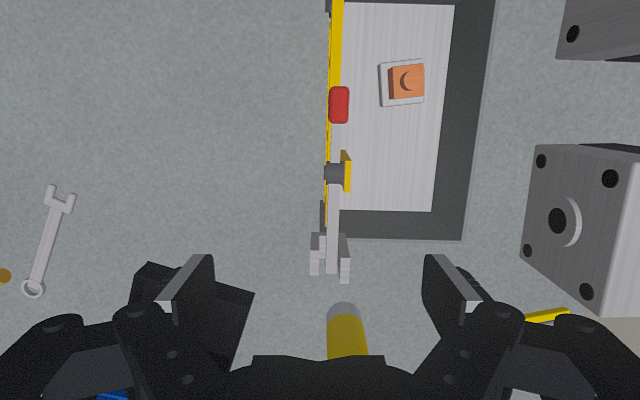

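The wrist view now shows the red lever clearly at (339,104), the bar running down to its yoke at (335,175), and the catch at (330,258). The gate yaw is about 3° and the lever is at (0.540, -0.198). Next I centre the gripper over it and descend.

Request:
{"api": "arm_command", "payload": {
  "turn": [
    [0,0,0.36],
    [0,0,0],
    [0,0,0],
    [0,0,0],
    [0,0,0],
    [0,0,0],
    [0,0,0],
    [0,0,0],
    [0,0,0],
    [0,0,0],
    [0,0,0]
  ],
  "xyz": [
    [0,0,0],
    [0.45,0.09,0],
    [0.45,0.09,0],
    [0.45,0.08,0],
    [0,0,0.6],
    [0,0,0.6],
    [0,0,0.6],
    [0,0,0.6],
    [0,0,0.66],
    [0,0,0],
    [0,0,0]
  ],
  "claw": [85,85,85,85,85,85,85,85,85,85,85]
}}

```text
time_s: 5.7
position: [0.5405, -0.1983, 0.1647]
tool_rot: [[-0.052, 0.999, 0.001], [0.999, 0.052, -0.0], [-0.001, 0.001, -1.0]]
ft_force: [0.3, 0.4, 1.5]
grip_width: 0.085
gripper_force: 0.0
```

```bash
python3 - <<'E'
from h import *
im,d,ci=grab("wrist"); cv2.imwrite("pics/w3.png",im)
im,d,ci=grab("scene"); cv2.imwrite("pics/s3.png",cv2.resize(im[120:270,120:320],None,fx=3,fy=3))
E
```

```text
(no output)
```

View pics/s3.png

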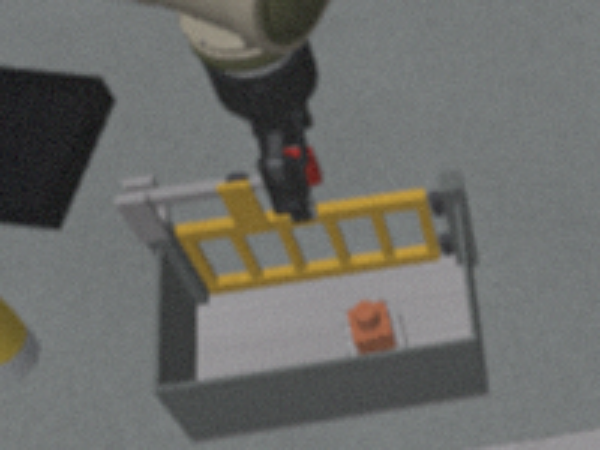

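The crop shows the finger at (290,180) straddling the lever at (312,165), which is still upright. Next I close gently, at 30 N.

Request:
{"api": "arm_command", "payload": {
  "turn": [
    [0,0,0],
    [0,0,0],
    [0,0,0],
    [0,0,0],
    [0,0,0],
    [0,0,0],
    [0,0,0],
    [0,0,0],
    [0,0,0],
    [0,0,0]
  ],
  "xyz": [
    [0,0,0],
    [0,0,0],
    [0,0,0],
    [0,0,0],
    [0,0,0],
    [0,0,0],
    [0,0,0],
    [0,0,0],
    [0,0,0],
    [0,0,0]
  ],
  "claw": [40,20,20,8,8,8,8,8,8,8],
  "squeeze": 30
}}

```text
time_s: 6.8
position: [0.5399, -0.1993, 0.1634]
tool_rot: [[-0.051, 0.999, -0.001], [0.999, 0.051, -0.0], [-0.0, -0.001, -1.0]]
ft_force: [-5.5, -0.0, 3.1]
grip_width: 0.0135
gripper_force: 35.1
```

Request:
{"api": "arm_command", "payload": {
  "turn": [
    [0,0,0],
    [0,0,0],
    [0,0,0],
    [0,0,0],
    [0,0,0],
    [0,0,0],
    [0,0,0],
    [0,0,0]
  ],
  "xyz": [
    [0,0,0.06],
    [0,0,0.06],
    [0,0,0.06],
    [0,0,0.06],
    [0,0,0.06],
    [0,0,0.06],
    [0,0,0],
    [0,0,0]
  ],
  "claw": [8,8,8,8,8,8,8,8]
}}

```text
time_s: 7.6
position: [0.5398, -0.1987, 0.1457]
tool_rot: [[-0.051, 0.999, -0.001], [0.999, 0.051, 0.001], [0.001, -0.001, -1.0]]
ft_force: [-6.3, 2.8, 6.5]
grip_width: 0.0138
gripper_force: 34.6
```

```bash
python3 - <<'E'
from h import *
im,d,ci=grab("scene"); cv2.imwrite("pics/s4.png",cv2.resize(im[120:270,120:320],None,fx=3,fy=3))
E
```

```text
(no output)
```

View pics/s4.png

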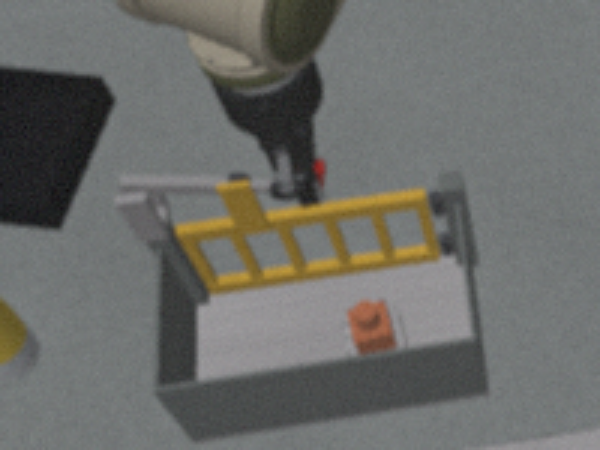

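The crop shows the bar end at (130,182), raised clear of the catch at (140,212). The first 30° of the swing comes next.

Request:
{"api": "arm_command", "payload": {
  "turn": [
    [0,0,0.5],
    [0,0,0.5],
    [0,0,0.5],
    [0,0,0.5],
    [0,0,0.5],
    [0,0,0.5],
    [0,0,0.5],
    [0,0,0.5],
    [0,0,0.5],
    [0,0,0.5],
    [0,0,0.5],
    [0,0,0.5]
  ],
  "xyz": [
    [0,-0.087,0],
    [0,-0.087,0],
    [0,-0.087,0],
    [0,-0.087,0],
    [0,-0.087,0],
    [0,-0.087,0],
    [0,-0.087,0],
    [0,-0.087,0],
    [0,-0.087,0],
    [0,-0.087,0],
    [0,-0.087,0],
    [0,-0.087,0]
  ],
  "claw": [8,8,8,8,8,8,8,8,8,8,8,8]
}}

```text
time_s: 8.85
position: [0.4896, -0.1886, 0.1457]
tool_rot: [[0.456, 0.89, 0.001], [0.89, -0.456, 0.001], [0.001, 0.0, -1.0]]
ft_force: [-1.9, 6.3, 5.5]
grip_width: 0.0136
gripper_force: 35.6
```

Request:
{"api": "arm_command", "payload": {
  "turn": [
    [0,0,0.5],
    [0,0,0.5],
    [0,0,0.5],
    [0,0,0.5],
    [0,0,0.5],
    [0,0,0.5],
    [0,0,0.5],
    [0,0,0.5],
    [0,0,0.5],
    [0,0,0.5],
    [0,0,0.5],
    [0,0,0.5]
  ],
  "xyz": [
    [0.003,-0.087,0],
    [0.003,-0.087,0],
    [0.003,-0.087,0],
    [0.003,-0.087,0],
    [0.003,-0.087,0],
    [0.003,-0.087,0],
    [0.003,-0.087,0],
    [0.003,-0.087,0],
    [0.003,-0.087,0],
    [0.003,-0.087,0],
    [0.003,-0.087,0],
    [0.003,-0.087,0]
  ],
  "claw": [8,8,8,8,8,8,8,8,8,8,8,8]
}}

```text
time_s: 10.05
position: [0.4508, -0.1543, 0.1455]
tool_rot: [[0.84, 0.543, -0.002], [0.543, -0.84, -0.001], [-0.002, -0.001, -1.0]]
ft_force: [-7.1, 0.3, 5.7]
grip_width: 0.0135
gripper_force: 35.9
```

Request:
{"api": "arm_command", "payload": {
  "turn": [
    [0,0,0.5],
    [0,0,0.5],
    [0,0,0.5],
    [0,0,0.5],
    [0,0,0.5],
    [0,0,0.5],
    [0,0,0.5],
    [0,0,0.5],
    [0,0,0.5],
    [0,0,0.5],
    [0,0,0.5],
    [0,0,0.5]
  ],
  "xyz": [
    [0.002,-0.089,0],
    [0.002,-0.089,0],
    [0.002,-0.089,0],
    [0.002,-0.089,0],
    [0.002,-0.089,0],
    [0.002,-0.089,0],
    [0.002,-0.089,0],
    [0.002,-0.089,0],
    [0.002,-0.089,0],
    [0.002,-0.089,0],
    [0.002,-0.089,0],
    [0.002,-0.089,0]
  ],
  "claw": [8,8,8,8,8,8,8,8,8,8,8,8]
}}

```text
time_s: 11.25
position: [0.4342, -0.104, 0.1454]
tool_rot: [[0.999, 0.049, -0.003], [0.049, -0.999, -0.0], [-0.003, -0.0, -1.0]]
ft_force: [-9.5, -2.0, 8.1]
grip_width: 0.0138
gripper_force: 34.8
```

Request:
{"api": "arm_command", "payload": {
  "turn": [
    [0,0,0],
    [0,0,0],
    [0,0,0],
    [0,0,0],
    [0,0,0],
    [0,0,0]
  ],
  "xyz": [
    [0,0,0],
    [0,0,-0.12],
    [0,0,-0.12],
    [0,0,-0.12],
    [0,0,0],
    [0,0,0]
  ],
  "claw": [8,8,8,8,8,8]
}}

```text
time_s: 11.85
position: [0.4338, -0.1038, 0.1627]
tool_rot: [[0.999, 0.051, -0.004], [0.051, -0.999, 0.001], [-0.004, -0.002, -1.0]]
ft_force: [-9.3, -1.1, -2.1]
grip_width: 0.0133
gripper_force: 34.3
```

Request:
{"api": "arm_command", "payload": {
  "turn": [
    [0,0,0],
    [0,0,0],
    [0,0,0],
    [0,0,0],
    [0,0,0],
    [0,0,0],
    [0,0,0],
    [0,0,0],
    [0,0,0],
    [0,0,0],
    [0,0,0],
    [0,0,0]
  ],
  "xyz": [
    [0,0,0],
    [0,0,0],
    [0,0,0],
    [0,0,0],
    [0,0,0],
    [0,0,0],
    [0,0,-0.4],
    [0,0,-0.5],
    [0,0,-0.7],
    [0,0,-0.7],
    [0,0,-0.6],
    [0,0,0]
  ],
  "claw": [20,30,40,50,60,60,60,60,60,60,60,60]
}}

```text
time_s: 13.05
position: [0.4365, -0.1047, 0.3119]
tool_rot: [[0.999, 0.051, 0.007], [0.051, -0.999, -0.004], [0.007, 0.004, -1.0]]
ft_force: [-0.4, -0.4, -0.5]
grip_width: 0.0603
gripper_force: 0.0
```

Request:
{"api": "arm_command", "payload": {
  "turn": [
    [0,0,0],
    [0,0,0],
    [0,0,0],
    [0,0,0],
    [0,0,0],
    [0,0,0],
    [0,0,0]
  ],
  "xyz": [
    [0,-0.5,0],
    [0,-0.7,0],
    [0,-0.7,0],
    [0,-0.7,0],
    [0,-0.7,0],
    [0,0,0],
    [0,0,0]
  ],
  "claw": [60,60,60,60,60,60,60]
}}

```text
time_s: 13.75
position: [0.4268, 0.061, 0.3077]
tool_rot: [[0.999, 0.052, -0.001], [0.052, -0.999, -0.0], [-0.001, 0.0, -1.0]]
ft_force: [0.3, -0.0, -0.6]
grip_width: 0.06
gripper_force: 0.0
```

```bash
python3 - <<'E'
from h import *
o=env.observe();print(o["position"],o["ft_force"],o["time_s"])
for n in("scene","top"):
    im,d,ci=grab(n)
    if n=="scene":cv2.imwrite("pics/s5.png",cv2.resize(im[100:270,120:320],None,fx=3,fy=3))
    else: cv2.imwrite("pics/t5.png",cv2.resize(im[160:360,330:530],None,fx=3,fy=3))
    h=cv2.cvtColor(im,cv2.COLOR_BGR2HSV).astype(int);H,S,V=h[...,0],h[...,1],h[...,2]
    p,u,v=pts(d,ci,(abs(H-27)<6)&(S>130)&(V>80))
    k=(p[:,0]<.6)&(p[:,1]>-.35)&(p[:,1]<.1)&(p[:,2]>.11)&(p[:,2]<.13);p=p[k]
    f=np.polyfit(p[:,0],p[:,1],1);print(n,k.sum(),"slope dy/dx deg",np.degrees(np.arctan(f[0])),p.min(0),p.max(0))
    p,u,v=pts(d,ci,((H<6)|(H>174))&(S>150)&(V>60));k=(p[:,2]>.16)&(p[:,2]<.21)&(p[:,0]>.3);print("red",k.sum(),p[k].mean(0),p[k][:,2].max())
E
```

```text
[0.42680407 0.06098917 0.30770838] [ 0.33363861 -0.03576982 -0.57231377] 13.75
scene 38 slope dy/dx deg 2.2905771916255904 [ 0.37776308 -0.10459448  0.11705299] [ 0.52808388 -0.09405199  0.12432887]
red 59 [ 0.442413   -0.10131444  0.19454481] 0.20558992495196873
top 113 slope dy/dx deg 2.1050682677418484 [ 0.31777818 -0.11036591  0.11034491] [ 0.52722135 -0.09552401  0.12363858]
red 85 [ 0.43800901 -0.10263159  0.19721234] 0.20565442094540107
```

View pics/s5.png

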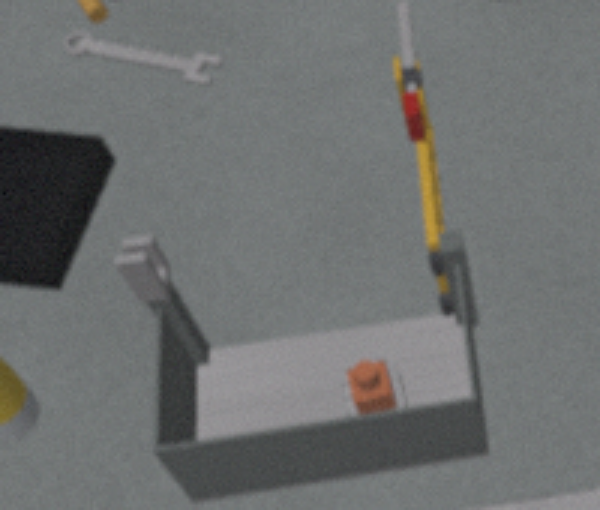

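View pics/t5.png

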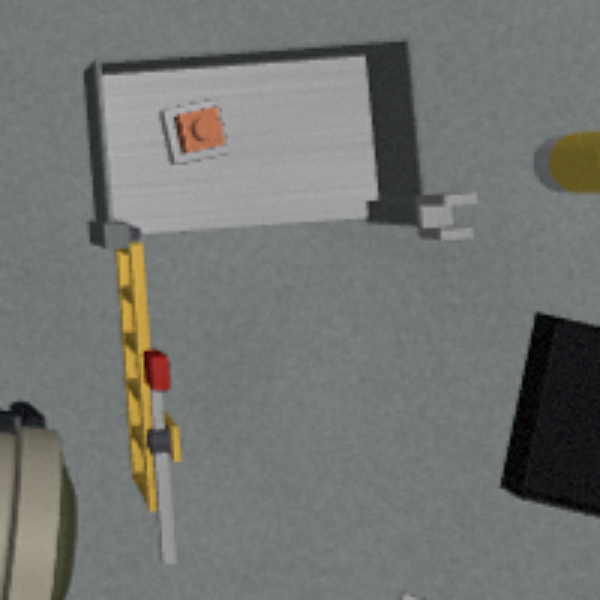

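The gate stands open at about 90°, with the red lever upright at (157,370) in the top crop and the bar level. The electrode hasn't moved, and the robot is clear.

```bash
python3 -c "
from rig import env
print(env.close_job())"
```

```text
the job is handed in; nothing more can be done
None
```

The yellow gate is open to about 90° with its latch bar back level, the blue gate and electrode were left untouched, and the job was handed in with the arm clear at about 14 s of the 38 s allowed.

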